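# Seat the slide-gauge frame and pull it to the set mark

## Robot

A 6-joint arm with a two-finger parallel gripper is mounted at the origin on the work surface. World frame = base frame: x ahead of the robot, y to its left, z up, the work surface at z = 0. Lengths are in m, angles in rad, forces in N, time in s.
With the tool pointing down it reaches from about 0.35 to 0.975 m from the base axis. Payload 17.4 kg.
Tool frame: the origin (TCP) lies at the very end of the fingers, on their centre line; the grasp point (between the pads) lies 19 mm behind it; z points along the fingers, y is the line along which they close (so a half turn about z gives the same grasp; the last joint's range is limited). The gripper opens to 85 mm and grips with 20 to 120 N. Pads are 22 mm wide; open, the fingers measure 114 mm over their backs; the gripper's body (76 mm by 85 mm) begins 54 mm behind the grasp point. The pads swing forward as they close: fully open they stand 13 mm farther back than shut.
Start: joints at [-1.169, 0.116, 1.442, -0, 1.584, -0.038], TCP at [0.287, -0.611, 0.231] pointing down, gripper open.
Joint ranges: [-2.83, 2.83], [-0.83, 2.19], [0.07, 2.5], [-1.14, 4.28], [0.01, 3], [-2.97, 2.97]. Speed limits (rad/s): [1.89, 1.89, 2.22, 3.14, 3.14, 3.14].

## Interface

Orientations are given as a unit quaternion [w, x, y, z].
In Python, from cell import manip gives the robot as it stands.
- The arm moves only by the tool apply_moves, never from a script. Its argument "increments" is a list of rows, each a list of 7 numbers: the opening in per cent of the stroke, from 0 (shut) to 100 (fully open), then the shift along the world's x, y, z in cm, then the turn, a rotation vector about the world's x, y, z in rad. In form: [[fingers, dx, dy, dz, ax, ay, az], ...]. A call has 1 to 8 rows; each row is the pose to reach, as a shift and turn from the pose commanded when the call began; what a row does not reach only later rows make up. A row lasts 1/10 s, in which the tool goes at most 50 mm and 8.59 degrees, less where a joint would pass 70% of its speed; a pose out of reach is approached as far as the arm can. A call with a gripper value outside its range is refused whole. The fingers move at their own pace and stop on an object; the grip force is fixed at half the most. Time passes only in rows, so rows that repeat a pose let the fingers close. It gives the time, the measured TCP pose, the force, the opening and the grip force at its end, in the units of the state.
- manip.read_state(): the state, without advancing time (a new reading comes with each control period).
- manip.camera(name): name is "scene" or "top" or "wrist"; returns a dict with "img" (400x640x3 uint8, red, green, blue), "mtx" (3x3 intrinsics, pixels), "camera_from_world" (4x4, takes a point from world to camera coordinates); the wrist camera has in their place "mount" (4x4, takes a point from camera to tool coordinates, whose origin is the TCP and whose axes are the flange's). Camera axes: x right, y up, looking along -z (the intrinsics and any distortion apply to the point x, -y, -z); pixel columns grow to the right and rows downward; lengths in m; the calibration is good to about 2 mm. A picture is of the moment at which its call begins: read the wrist's pose just before it. There is no depth.
- manip.job_done(): hands the job in; it is judged then, once.
The state is a dict: "time_s": time; "qpos": joint angles; "qvel": joint speeds; "joint_efforts": joint torques, N m; "tcp_pos": TCP position; "eef_rot": TCP orientation; "contact_force": force on the tool from outside, world axes, zero at the start; "ft_torque": the same for the moment, N m; "grip_width": opening from 0.0 (shut) to 1.0 (fully open); "grip_force": force on a finger pad.
Only numpy, scipy, OpenCV 4.12 (cv2) and the standard library are available. Lean on these libraries where they do the work, as an engineer would, in place of code of your own. Each camera call takes 0.05 s, during which the arm holds its last target. There are 200 camera calls.

## Task

Stack the loose gauge frame onto the bolted-down base frame, all four corner posts fully down in their sockets and the pull tab on the base's open side. Then pull the sprung slide out by its tab until the pointer lines up with the set mark, without overshooting, hold it there for a moment, and ease the slide fully home without letting it snap back, so that the telltale stays at the mark. Let go and leave the set mark and everything else on the bench where it is.

Things in the scene. Friction and masses are not known exactly. Their poses are not given: they have to be found in the camera images.
- base: Fixed grey steel base frame, 192 x 172 mm in plan, bolted to the bench. Origin: centre of its underside; z up. Sockets (32 mm square outside, 40 mm tall) at its four corners, centred at x = +-80, y = +-70 mm; each has an 18 mm square hole, 37 mm deep, its mouth flared by 4 mm. Rails 20 mm tall join the sockets on three sides; the side facing -x is open: that is its front.
- gauge: Loose bare-steel cage, about 0.8 kg, 192 x 172 mm in plan, 177 mm tall; at the start it stands on its posts. Origin: centre of the plane of its feet; z up. Four 14 mm round posts with rounded feet, at x = +-80, y = +-70 mm, reach 34 mm below a rail frame (z = 34 to 44 mm). Stacked, that rests on the base's socket tops: axes along the base's, origin 6 mm above the base's.
- hoop (a point): Top middle of the cage's front hoop, at (-40, 0, 168) mm in the gauge's frame. Two 12 mm round-bar hoops stand across the cage, at x = -40 and +60 mm, rising from the rails at y = +-74 mm. A hand pointing straight down at the tab would strike this hoop: lean it 25 to 45 degrees, away from the hoop, towards the gauge's -x.
- housing (a point): Middle of the front face of the black gauge housing, at (-5, 0, 65) mm in the gauge's frame. The housing fills x = -5 to 95, y = +-24, z = 44 to 86 mm; on it lies an aluminium scale plate (y = +-40, top at z = 88 mm) with lines every 10 mm.
- spine (a point): Point on the spine bar above the centre of mass (within about 8 mm), at (18, 0, 168) mm in the gauge's frame: the place to carry the cage by. The bar joins the hoop tops along x; 14 mm wide (y), 18 mm tall, free for fingers from x = -30 to +50 mm. Axes as the gauge's.
- tab (a point): Centre of the aluminium pull tab: a plate 24 mm long (x), 14 mm thick (y), 38 mm tall (z), which moves with the slide. At home it lies at (-50, 0, 75) mm in the gauge's frame. Axes as the gauge's; the slide pulls out towards -x.
- slide (a joint): How far the slide is pulled out, in m: 0 home, at most 0.078. Spring: about 3 N at home, rising 45 N per m; it drives itself home when let go.
- pointer (a point): Front (-x) face of the steel pointer, a bar 44 mm wide (y) standing 12 mm above the scale plate at the housing's back end, which moves with the slide. At home at (86, 0, 94) mm in the gauge's frame.
- telltale (a joint): How far the telltale stands from its home, in m. The telltale is a black bar like the pointer and just ahead of it (-x); the pointer pushes it along, and friction leaves it at the farthest point reached; the slide does not draw it back. It may start a little out (up to 0.02).
- telltale_edge (a point): Back (+x) face of the telltale, the one the pointer pushes; shows the largest reading.
- setmark (a joint): Where the set mark stands on the scale, in m: the pointer lines up with the mark when slide equals this value (0.04 to 0.07). It stays where it is (stiff).
- mark (a point): The set mark: the line, between two small dark steel clips standing on the scale plate at y = +-34 mm, one each side of the pointer's path. Axes as the gauge's.
- bearing: Loose bystander: bearing ring lying flat, 54 mm across, 18 mm tall. Origin under its centre.
- pin: Loose bystander: flanged steel pin standing on its 44 mm flange, 22 mm across, 100 mm tall. Origin under its centre.
- oil: Loose bystander: white bottle, 60 mm across, 150 mm tall. Origin under its centre.
- hammer: Loose bystander: hammer lying flat, 240 mm long. Lies along its x.
- driver: Loose bystander: screwdriver lying flat, 170 mm long. Lies along its x.
- spanner: Loose bystander: spanner lying flat, 170 mm long. Lies along its x.
- bush: Loose bystander: short steel tube on end, 38 mm across, 35 mm tall. Origin under its centre.
- coil: Loose bystander: short dark coil spring on end, 52 mm across, 43 mm tall. Origin under its centre.

How it is judged:
On the way, in this order (a step that is already met when the one before it is completed fails the run):
1. the gauge frame is fully down on the base, tab to the open side (x of gauge in the frame of base between -0.005 and 0.005 m and y of gauge in the frame of base between -0.005 and 0.005 m and z of gauge in the frame of base below 0.009 m and angle between the x axis of gauge and the x axis of base, either way round below 0.06 rad and angle between gauge's own z axis and vertical below 0.04 rad and x of tab in the frame of base below 0 m), for 0.3 s.
2. the slide is held with its pointer within 4 mm of the set mark, the frame still seated (all of step 1 and x of pointer in the frame of mark between -0.004 and 0.004 m), for 0.3 s.
At the end, for the whole second after the job is handed in: The gauge frame rests fully down on the base (within 5 mm and 3.4 degrees, its origin less than 9 mm above the base's, upright within 2.3 degrees, tab on the open side), the slide is home (under 3 mm), the telltale's back face stands within 4 mm of the set mark, and the frame is at rest (all of step 1 and value of joint slide below 0.003 m and x of telltale_edge in the frame of mark between -0.004 and 0.004 m and linear speed of gauge below 0.02 m/s); the robot touches nothing.
It fails at once if the slide snaps back (faster than 0.3 m/s) (velocity of joint slide below -0.3 m/s).
It fails at once if the set mark is shifted (velocity of joint setmark above 0.03 m/s or velocity of joint setmark below -0.03 m/s).
It fails at once if a bystander is moved more than 25 mm (distance of any of bearing, pin, oil, hammer, driver, spanner, bush, coil from where it was at the start of the episode above 0.025 m).
It also fails if it takes over 61 s, if anything falls off the work surface, if the arm or the gripper's body presses on something with over 40 N, if the wrist force passes 120 N, or if a joint passes its speed limit or range.

## Working session

There is one attempt and no reset: what is moved stays moved. The work goes in short steps, Python scripts to look and compute and a tool call to move; the robot and the scene stay as the last step left them, time stands still between calls to the robot, and variables do not carry over. Pictures are saved under pics/ and viewed, at most 11 in all, crops included, and the job is handed in when it is done.

Besides the shell and the picture viewer there is one more tool, called by a JSON object that holds its "name" and its "arguments", one argument or row to a line. apply_moves: Moves the arm, as the interface text tells. Its arguments: {"type":"object","properties":{"increments":{"type":"array","items":{"type":"array","items":{"type":"number"}}}},"required":["increments"]}

```bash
mkdir -p pics
cat > h.py <<'E'
import numpy as np, cv2
from cell import manip
def proj(c,P):
    P=np.atleast_2d(P); T=c["camera_from_world"]; q=P@T[:3,:3].T+T[:3,3]
    p=np.c_[q[:,0],-q[:,1],-q[:,2]]@np.array(c["mtx"]).T
    return p[:,:2]/p[:,2:]
def ray(c,u,v,z):
    d=np.linalg.inv(c["mtx"])@[u,v,1]; d=np.array([d[0],-d[1],-d[2]])
    T=c["camera_from_world"]; R=T[:3,:3].T; o=-R@T[:3,3]; d=R@d
    return o+d*(z-o[2])/d[2]
def cam(n):
    from scipy.spatial.transform import Rotation as Ro
    s=manip.read_state(); c=manip.camera(n); c={k:(np.array(v) if not isinstance(v,str) else v) for k,v in c.items()}
    if n=="wrist":
        T=np.eye(4); T[:3,:3]=Ro.from_quat(np.roll(s["eef_rot"],-1)).as_matrix(); T[:3,3]=s["tcp_pos"]
        c["camera_from_world"]=np.linalg.inv(T@c["mount"])
    return c
def save(c,f): cv2.imwrite(f,c["img"][:,:,::-1])
E
python3 - <<'E'
from h import *
import pickle
for n in("top","scene"):
    c=cam(n); save(c,f"pics/{n}0.png"); pickle.dump(c,open(n+".pkl","wb")); print(c.keys(),c["mtx"].tolist(),c["camera_from_world"].round(3).tolist())
print(manip.read_state())
E
```

```text
dict_keys(['img', 'mtx', 'camera_from_world']) [[519.4394342173425, 0.0, 319.11734640979535], [0.0, 519.4394342173425, 203.30154879186372], [0.0, 0.0, 1.0]] [[-0.001, -1.0, -0.025, 0.028], [0.988, -0.005, 0.155, -0.57], [-0.155, -0.025, 0.988, -1.287], [0.0, 0.0, 0.0, 1.0]]
dict_keys(['img', 'mtx', 'camera_from_world']) [[381.398688134545, 0.0, 316.6978030387654], [0.0, 381.398688134545, 205.52835079333795], [0.0, 0.0, 1.0]] [[-0.143, 0.99, 0.016, 0.074], [-0.817, -0.127, 0.562, 0.388], [0.559, 0.067, 0.827, -1.471], [0.0, 0.0, 0.0, 1.0]]
{'time_s': 0.1, 'qpos': array([-1.16880999e+00,  1.16455933e-01,  1.44221712e+00, -4.24984870e-05,
        1.58401794e+00, -3.78321850e-02]), 'qvel': array([ 0.00025797, -0.00115246, -0.00352167, -0.00063202, -0.00151335,
        0.00042412]), 'joint_efforts': array([ 3.96873380e-03, -7.33662701e+01, -6.33789110e+01,  2.41215423e-05,
        5.25211493e-03,  1.04150246e-05]), 'tcp_pos': array([ 0.28728832, -0.6106106 ,  0.23061234]), 'eef_rot': array([-5.36246003e-04,  9.75917159e-01,  2.18140773e-01, -1.20336243e-04]), 'contact_force': array([ 0.30547332,  0.51760746, -0.77051376]), 'ft_torque': array([ 0.00655634,  0.02136109, -0.00631601]), 'grip_force': 0.0, 'grip_width': 0.9968336387249405}
```

View pics/top0.png

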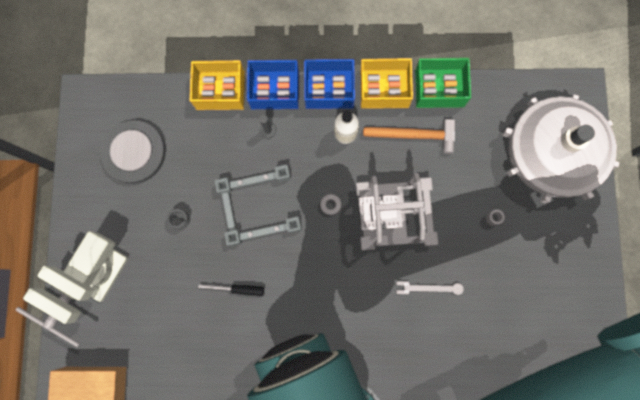

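View pics/scene0.png

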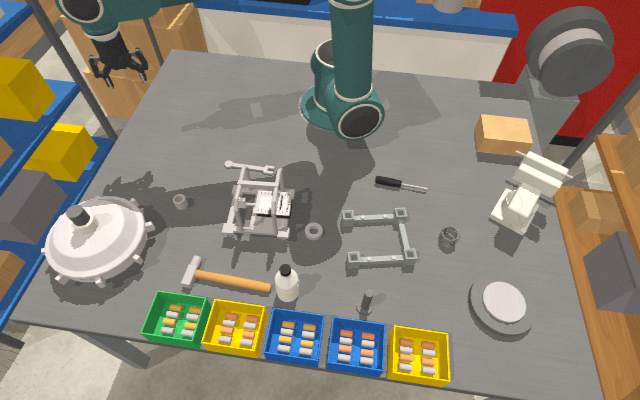

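Run:
```python
from h import *
import pickle
t=pickle.load(open("top.pkl","rb"));s=pickle.load(open("scene.pkl","rb"))
a=cv2.resize(t["img"][150:260,200:450],None,fx=3.2,fy=3.2,interpolation=3)
b=cv2.resize(s["img"][155:275,210:430],(800,436-188+0),interpolation=3)
b=cv2.resize(s["img"][155:245,210:320],None,fx=2.7,fy=2.7,interpolation=3)
o=np.zeros((600,800,3),np.uint8);o[:352,:]=a;o[355:355+b.shape[0],:b.shape[1]]=b
b=cv2.resize(s["img"][200:275,335:425],None,fx=3.2,fy=3.2,interpolation=3)
o[355:355+b.shape[0],400:400+b.shape[1]]=b
cv2.imwrite("pics/crop1.png",o[:,:,::-1])
```

```text
(no output)
```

View pics/crop1.png

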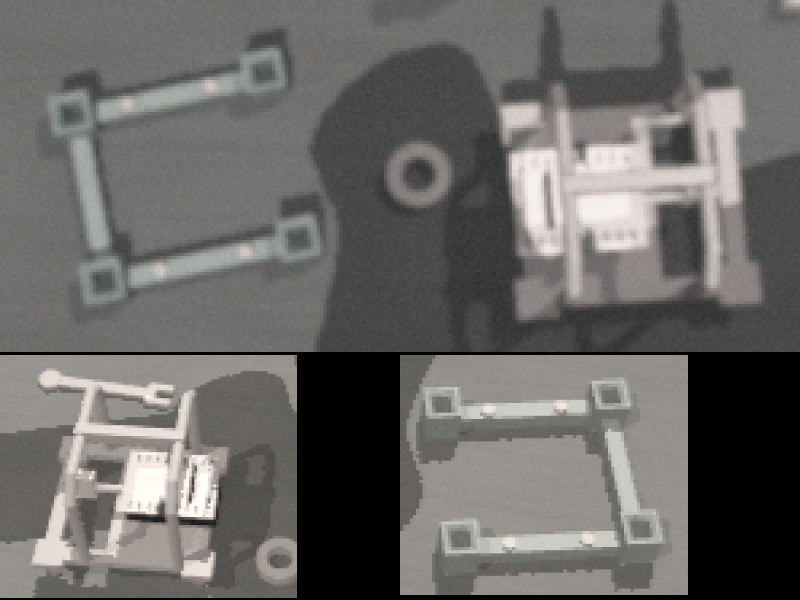

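```bash
cat > fit.py <<'E'
from h import *
from scipy.optimize import least_squares
def pose(p,L): 
    c,s=np.cos(p[2]),np.sin(p[2]); L=np.asarray(L,float)/1000
    return np.c_[p[0]+c*L[:,0]-s*L[:,1],p[1]+s*L[:,0]+c*L[:,1],L[:,2]+(p[3] if len(p)>3 else 0)]
def fit(obs,p0):  # obs: list of (cam, local pts mm, pixels)
    f=lambda p: np.concatenate([(proj(c,pose(p,L))-np.asarray(U)).ravel() for c,L,U in obs])
    r=least_squares(f,p0,loss="soft_l1"); return r.x,f(r.x).reshape(-1,2)
E
python3 - <<'E'
from fit import *
import pickle
t=pickle.load(open("top.pkl","rb"));s=pickle.load(open("scene.pkl","rb"))
A=lambda l:[(200+x/3.2-.3,150+y/3.2-.3) for x,y in l]
B=[(80,70,40),(80,-70,40),(-80,-70,40),(-80,70,40)]
ob=(t,B,A([(103,282),(70,112),(264,72),(299,238)]))
os=(s,B,[(335+x/3.2-.3,200+y/3.2-.3) for x,y in [(610-400,394-355),(642-400,527-355),(461-400,538-355),(442-400,402-355)]])
p,r=fit([ob],[.6,.1,1.57]);print(p.round(4),r.round(1).tolist())
p,r=fit([ob,os],[.6,.1,1.57]);print(p.round(4),r.round(1).tolist())
G=[(96,-86,44),(-96,-86,44),(-96,86,44),(96,86,44),(60,0,177),(-40,0,177)]
og=(t,G,A([(500,103),(744,90),(762,303),(517,319),(563,180),(710,175)]))
p,r=fit([og],[.6,-.1,1.57]);print(p.round(4),r.round(1).tolist())
print(pose(p,[(18,0,168),(-50,0,75)]))
E
```

```text
[0.5683 0.1857 1.7829] [[-0.0, -0.3], [0.3, 0.3], [-0.1, -0.2], [-0.1, 0.2]]
[0.5697 0.1864 1.7848] [[-0.2, -0.7], [0.0, -0.1], [-0.4, -0.8], [-0.3, -0.4], [0.0, -0.7], [-0.3, -0.7], [-0.3, -0.9], [-0.1, -0.5]]
[ 0.544  -0.1716  1.6244] [[0.7, 0.2], [-0.8, -0.1], [-0.4, 0.2], [-0.1, -0.5], [1.9, 0.6], [-0.4, -0.3]]
[[ 0.54308041 -0.15358813  0.168     ]
 [ 0.54672601 -0.22149033  0.075     ]]
```

{"name": "apply_moves", "arguments": {
  "increments": [
    [100,1,2,2,0,0,0.08],
    [100,3,6,4,0,0,0.2],
    [100,5,10,6,0,0,0.33],
    [100,8,14,8,0,0,0.46],
    [100,10,18,9,0,0,0.58],
    [100,12.5,22,9,0,0,0.7],
    [100,15,26,9,0,0,0.82],
    [100,17.5,30,9,0,0,0.94]
  ]
}}

```text
time_s: 0.9
tcp_pos: [0.4629, -0.309, 0.3212]
eef_rot: [-0.0, 0.77, 0.638, 0.0]
contact_force: [0.6, -1.0, -0.3]
grip_width: 0.998
grip_force: 0.0
```

{"name": "apply_moves", "arguments": {
  "increments": [
    [100,2,4,0,0,0,0.1],
    [100,4.5,8,0,0,0,0.19],
    [100,6.5,12,0,0,0,0.24],
    [100,8.1,15.7,0,0,0,0.244],
    [100,8.1,15.7,0,0,0,0.244],
    [100,8.1,15.7,0,0,0,0.244],
    [100,8.1,15.7,0,0,0,0.244],
    [100,8.1,15.7,0,0,0,0.244]
  ]
}}

```text
time_s: 1.7
tcp_pos: [0.543, -0.1547, 0.3212]
eef_rot: [-0.0, 0.689, 0.725, -0.0]
contact_force: [0.6, 0.7, -0.6]
grip_width: 0.999
grip_force: 0.0
```

Run:
```python
from h import *
import pickle
w=cam("wrist");save(w,"pics/w1.png");pickle.dump(w,open("w1.pkl","wb"));print(w["mount"].round(3).tolist())
t=cam("top");pickle.dump(t,open("t1.pkl","wb"))
s=manip.read_state();print(s["time_s"],s["tcp_pos"],s["eef_rot"],s["qpos"])
```

```text
[[0.0, 0.962, 0.273, 0.068], [1.0, -0.0, -0.0, 0.001], [-0.0, 0.273, -0.962, -0.143], [0.0, 0.0, 0.0, 1.0]]
1.8 [ 0.54306039 -0.15462349  0.32132259] [ 1.92219585e-05  6.88609281e-01  7.25132578e-01 -4.14798000e-05] [-3.22515450e-01 -1.33734715e-01  1.54555039e+00 -9.26016392e-05
  1.72977726e+00 -3.74187595e-01]
```

View pics/w1.png

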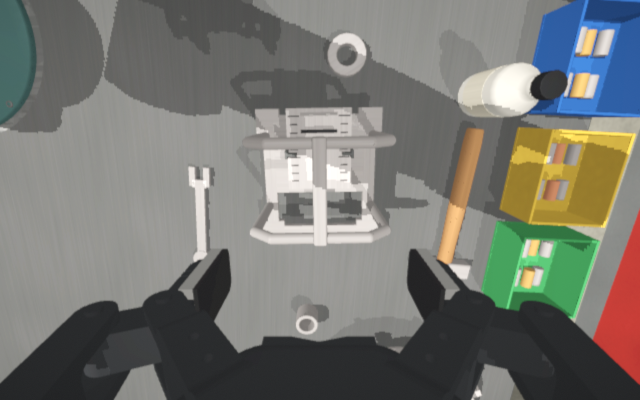

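Run:
```python
from fit import *
import pickle
w=pickle.load(open("w1.pkl","rb"))
print(w["mtx"])
L=[(60,0,177),(-40,0,177),(96,86,44),(96,-86,44)]
o=(w,L,[(320,141),(320,238),(257,108),(382,107)])
p,r=fit([o],[.544,-.17,1.62]);print(p.round(4),r.round(1).tolist(),pose(p,[(18,0,168)]))
o=(w,L[:2],[(320,141),(320,238)])
p,r=fit([o],[.544,-.17,1.62]);print(p.round(4),r.round(1).tolist())
```

```text
[[298.06103322   0.         318.60036563]
 [  0.         298.06103322 200.99526213]
 [  0.           0.           1.        ]]
[ 0.5461 -0.1695  1.6258] [[-0.1, 0.6], [0.1, 1.4], [-1.6, -1.5], [1.5, -1.0]] [[ 0.54506157 -0.15152771  0.168     ]]
[ 0.546  -0.1685  1.624 ] [[-0.0, -0.4], [0.0, 0.6]]
```

{"name": "apply_moves", "arguments": {
  "increments": [
    [100,0.2,0.3,-4,0,0,0],
    [100,0.2,0.3,-8,0,0,0],
    [100,0.2,0.3,-12,0,0,0],
    [100,0.2,0.3,-15,0,0,0],
    [100,0.2,0.3,-17.2,0,0,0],
    [100,0.2,0.3,-17.2,0,0,0],
    [40,0.2,0.3,-17.2,0,0,0],
    [0,0.2,0.3,-17.2,0,0,0]
  ]
}}

```text
time_s: 2.6
tcp_pos: [0.546, -0.1512, 0.1512]
eef_rot: [0.001, 0.688, 0.725, 0.0]
contact_force: [-0.3, 0.4, -0.3]
grip_width: 0.695
grip_force: 0.0
```

{"name": "apply_moves", "arguments": {
  "increments": [
    [0,0,0,0,0,0,0],
    [0,0,0,0,0,0,0],
    [0,0,0,0,0,0,0],
    [0,0,0,0,0,0,0],
    [0,0,0,0,0,0,0]
  ]
}}

```text
time_s: 3.1
tcp_pos: [0.5455, -0.1508, 0.1495]
eef_rot: [0.0, 0.688, 0.726, 0.0]
contact_force: [-1.2, -0.4, 0.9]
grip_width: 0.157
grip_force: 60.0
```

Run:
```python
from fit import *
import pickle
t=pickle.load(open("top.pkl","rb"));s=pickle.load(open("scene.pkl","rb"));w=pickle.load(open("w1.pkl","rb"))
print(ray(t,346,115,.15),ray(s,286,269,.15),ray(w,552,85,.15),ray(t,268,130,.05),ray(w,470,97,0.03))
print(pose([.569,.186,1.784],[(18.5,0,168),(-80,-70,0),(80,-70,0)]))
print(pose([.546,-.169,1.625],[(96,-86,0),(-96,-86,0)]))
```

```text
[ 0.769249   -0.04211102  0.15      ] [ 0.77113252 -0.04041657  0.15      ] [ 0.76859759 -0.04507685  0.15      ] [0.76389914 0.15929397 0.05      ] [ 0.74720478 -0.05033827  0.03      ]
[[0.56508555 0.20408112 0.168     ]
 [0.65434243 0.1226228  0.        ]
 [0.62048769 0.27900009 0.        ]]
[[ 0.62667269 -0.06848176  0.        ]
 [ 0.6370747  -0.26019978  0.        ]]
```

{"name": "apply_moves", "arguments": {
  "increments": [
    [0,0,0,1,0,0,0],
    [0,0,0,3,0,0,0],
    [0,0,0,6,0,0,0],
    [0,0,1,8.5,0,0,0.01],
    [0,0.2,4,9,0,0,0.02],
    [0,0.4,8,9,0,0,0.04],
    [0,0.7,12,9,0,0,0.06],
    [0,0.9,16,9,0,0,0.08]
  ]
}}

```text
time_s: 3.9
tcp_pos: [0.554, 0.0107, 0.2391]
eef_rot: [-0.0, 0.658, 0.753, -0.0]
contact_force: [0.5, 0.1, -7.9]
grip_width: 0.154
grip_force: 59.0
```

{"name": "apply_moves", "arguments": {
  "increments": [
    [0,0.3,4,0,0,0,0.02],
    [0,0.5,8,0,0,0,0.04],
    [0,0.7,12,0,0,0,0.055],
    [0,0.9,16,0,0,0,0.07],
    [0,1.05,19.5,0,0,0,0.079],
    [0,1.05,19.5,-1,0,0,0.079],
    [0,1.05,19.5,-2,0,0,0.079],
    [0,1.05,19.5,-2,0,0,0.079]
  ]
}}

```text
time_s: 4.7
tcp_pos: [0.5642, 0.2036, 0.2171]
eef_rot: [-0.001, 0.628, 0.778, -0.002]
contact_force: [0.5, 0.2, -8.6]
grip_width: 0.151
grip_force: 59.0
```

Run:
```python
from h import *
import pickle
s=manip.read_state();print(s)
C={n:cam(n) for n in("wrist","top","scene")};pickle.dump(C,open("C2.pkl","wb"))
o=np.zeros((600,800,3),np.uint8)
o[:250,:400]=cv2.resize(C["wrist"]["img"],(400,250),interpolation=3)
o[255:600,:400]=cv2.resize(C["scene"]["img"][170:270,326:442],(400,345),interpolation=3)
o[:400,400:]=cv2.resize(C["top"]["img"][150:250,210:310],(400,400),interpolation=3)
save({"img":o},"pics/c2.png")
```

```text
{'time_s': 4.7, 'qpos': array([ 3.03987192e-01, -4.09679931e-02,  1.62577455e+00, -2.55052267e-04,
        1.56026564e+00,  9.21314784e-02]), 'qvel': array([-0.01111002, -0.01246351, -0.02551239,  0.00509962,  0.01898814,
        0.00011249]), 'joint_efforts': array([ 1.05627783e+00, -6.57975054e+01, -6.95792270e+01, -1.60048935e-01,
       -4.60824324e-01,  1.16287146e-02]), 'tcp_pos': array([0.56417642, 0.20363591, 0.21713377]), 'eef_rot': array([-0.00085794,  0.62837889,  0.77790548, -0.00151888]), 'contact_force': array([ 0.52899345,  0.16577539, -8.61556941]), 'ft_torque': array([0.09974594, 0.05790285, 0.00668668]), 'grip_force': 59.01187241077423, 'grip_width': 0.15069224526116626}
```

View pics/c2.png

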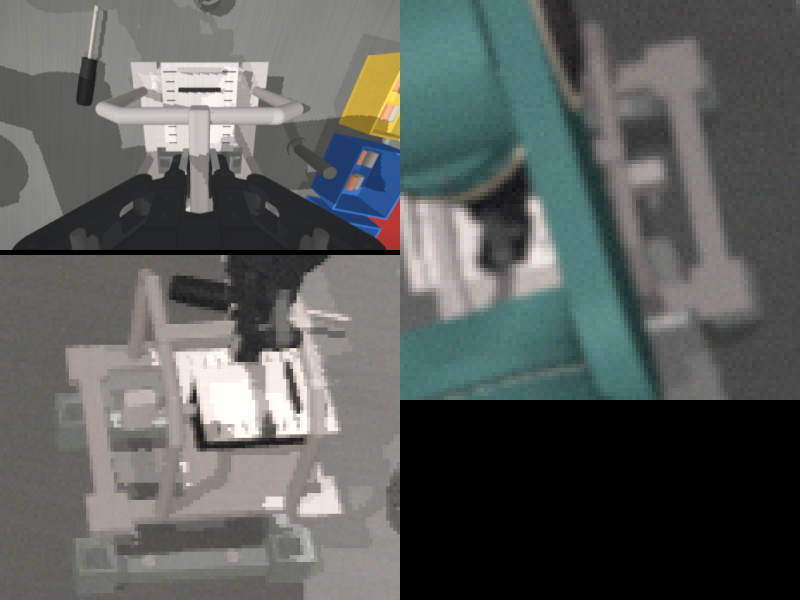

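Run:
```python
from fit import *
import pickle
C=pickle.load(open("C2.pkl","rb"))
yaw=2*np.arctan2(.77791,.62838)
g=np.array([.5642+.0,.2036])-.0187*np.array([np.cos(yaw),np.sin(yaw)])
p=[*g,yaw,.068];print(p)
L=[(-96,-86,44),(-96,86,44),(96,-86,44)]
S=[(326+(88+2)/3.448,170+(528-255-20)/3.448),(345.4,196.7),(424.6,245.4-2)]
T=[(284.8,159.5),(299.2,228.7)]
print("scene",proj(C["scene"],pose(p,L)).round(1).tolist(),S)
print("top",proj(C["top"],pose(p,L)).round(1).tolist(),T)
b=[.569,.186,1.784]
B=[(-80,-70,40),(80,-70,40)]
print("base scene",proj(C["scene"],pose(b,B)).round(1).tolist(),[(326+97/3.448,170+(553-255)/3.448),(326+293/3.448,170+(541-255)/3.448)])
print(fit([(C["top"],L[:2],T),(C["scene"],L,S)],p[:3]+[.068]))
```

```text
[np.float64(0.5681322623624653), np.float64(0.1853181151761439), np.float64(1.7826591233758653), 0.068]
scene [[350.4, 248.7], [343.3, 195.3], [422.7, 244.8]] [(352.10208816705335, 243.37587006960558), (345.4, 196.7), (424.6, 243.4)]
top [[284.5, 158.2], [298.8, 225.9], [208.4, 174.7]] [(284.8, 159.5), (299.2, 228.7)]
base scene [[353.4, 255.7], [409.8, 252.5]] [(354.1322505800464, 256.42691415313226), (410.9767981438515, 252.94663573085847)]
(array([0.56349184, 0.18804432, 1.7721376 , 0.07121685]), array([[-1.10966204,  0.58160609],
       [-1.9293591 , -0.54253211],
       [-0.78806384,  2.98621938],
       [-0.62851285, -3.54801169],
       [-0.82283594, -0.24976716]]))
```

{"name": "apply_moves", "arguments": {
  "increments": [
    [0,0.1,0.1,0,0,0,0],
    [0,0.1,0.1,-1,0,0,0],
    [0,0.1,0.1,-2,0,0,0],
    [0,0.1,0.1,-2.6,0,0,0],
    [0,0.1,0.1,-3.2,0,0,0],
    [0,0.1,0.1,-3.6,0,0,0],
    [0,0.1,0.1,-3.6,0,0,0]
  ]
}}

```text
time_s: 5.55
tcp_pos: [0.5658, 0.2048, 0.1824]
eef_rot: [0.0, 0.628, 0.778, -0.001]
contact_force: [1.1, -4.9, -12.8]
grip_width: 0.147
grip_force: 58.6
```

Run:
```python
from h import *
s=manip.read_state();print(s["tcp_pos"],s["eef_rot"],s["contact_force"],s["ft_torque"])
```

```text
[0.56575094 0.20479524 0.18242914] [ 3.75059300e-05  6.28374703e-01  7.77910491e-01 -7.06863768e-04] [  1.10126886  -4.92486142 -12.81328319] [-1.30097254 -0.31192488  0.03298997]
```

{"name": "apply_moves", "arguments": {
  "increments": [
    [0,0,0,0,0,0,0],
    [0,0,-0.05,0,0,0,0],
    [0,0,-0.1,0,0,0,0],
    [0,0,-0.1,0,0,0,0],
    [0,0,-0.1,0,0,0,0]
  ]
}}

```text
time_s: 6.05
tcp_pos: [0.5659, 0.2043, 0.1835]
eef_rot: [0.0, 0.628, 0.778, 0.0]
contact_force: [-0.2, -3.7, -9.7]
grip_width: 0.153
grip_force: 58.8
```

Run:
```python
from h import *
s=manip.read_state();print(s["tcp_pos"],s["eef_rot"],s["contact_force"],s["ft_torque"])
```

```text
[0.56594219 0.20426062 0.18354227] [6.43752218e-05 6.28333195e-01 7.77944319e-01 1.68977206e-04] [-0.19822355 -3.66196602 -9.72259608] [-1.02679801 -0.17335918  0.0411345 ]
```

{"name": "apply_moves", "arguments": {
  "increments": [
    [0,0,-0.1,0,0,0,0],
    [0,0,-0.2,0,0,0,0],
    [0,0,-0.2,0,0,0,0],
    [0,0,-0.2,0,0,0,0]
  ]
}}

```text
time_s: 6.45
tcp_pos: [0.5659, 0.2024, 0.1834]
eef_rot: [-0.0, 0.628, 0.778, 0.0]
contact_force: [-0.0, -0.4, -8.4]
grip_width: 0.152
grip_force: 59.0
```

Run:
```python
from h import *
import pickle
s=manip.read_state();print(s["tcp_pos"],s["eef_rot"],s["contact_force"],s["ft_torque"])
C={n:cam(n) for n in("wrist","top","scene")};pickle.dump(C,open("C3.pkl","wb"))
o=np.zeros((600,800,3),np.uint8)
o[:250,:400]=cv2.resize(C["wrist"]["img"],(400,250),interpolation=3)
o[255:600,:400]=cv2.resize(C["scene"]["img"][170:270,326:442],(400,345),interpolation=3)
o[:400,400:]=cv2.resize(C["top"]["img"][150:250,210:310],(400,400),interpolation=3)
save({"img":o},"pics/c3.png")
```

```text
[0.56586678 0.20238668 0.18337728] [-1.21560510e-04  6.28313006e-01  7.77960613e-01  1.88040643e-04] [-0.02557595 -0.44913819 -8.39104913] [-0.12806071 -0.04431806  0.04414208]
```

View pics/c3.png

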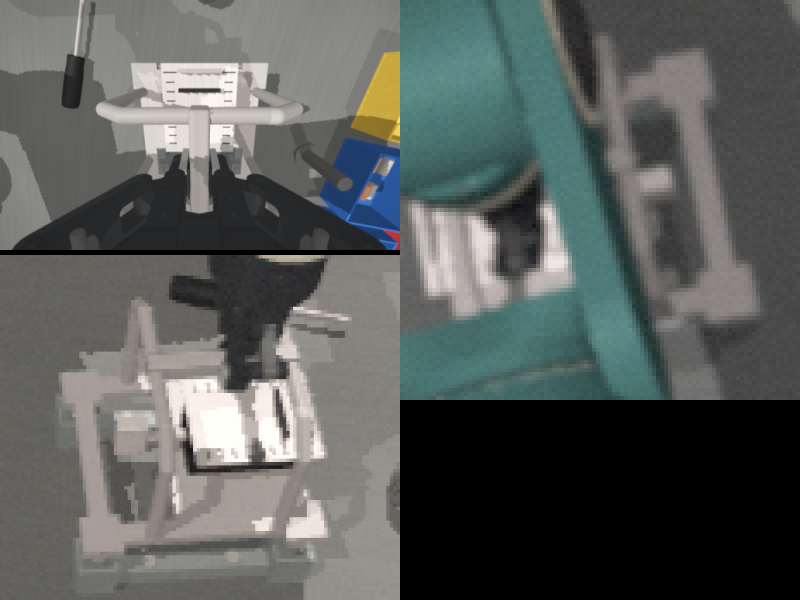

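{"name": "apply_moves", "arguments": {
  "increments": [
    [0,0,0,-0.4,0,0,0],
    [0,0,0,-0.8,0,0,0],
    [0,0,0,-1.0,0,0,0],
    [0,0,0,-1.0,0,0,0],
    [0,0,0,-1.0,0,0,0]
  ]
}}

```text
time_s: 7.1
tcp_pos: [0.5659, 0.2022, 0.1733]
eef_rot: [-0.0, 0.628, 0.778, -0.0]
contact_force: [-0.5, -0.6, -8.2]
grip_width: 0.152
grip_force: 58.9
```

Run:
```python
from h import *
s=manip.read_state();print(s["tcp_pos"],s["eef_rot"],s["contact_force"],s["ft_torque"])
```

```text
[0.56586572 0.2022396  0.17327873] [-3.97245824e-05  6.28316073e-01  7.77958167e-01 -3.41418932e-05] [-0.51859943 -0.6421874  -8.23337665] [-0.0914526   0.03249746  0.00290174]
```

Free sliding into the sockets. Down the remaining ~18 mm.

{"name": "apply_moves", "arguments": {
  "increments": [
    [0,0,0,-0.4,0,0,0],
    [0,0,0,-0.8,0,0,0],
    [0,0,0,-1.2,0,0,0],
    [0,0,0,-1.5,0,0,0],
    [0,0,0,-1.7,0,0,0],
    [0,0,0,-1.8,0,0,0],
    [0,0,0,-1.9,0,0,0],
    [0,0,0,-1.9,0,0,0]
  ]
}}

```text
time_s: 7.9
tcp_pos: [0.5663, 0.2034, 0.1564]
eef_rot: [0.0, 0.628, 0.778, 0.002]
contact_force: [-4.8, 7.1, 7.8]
grip_width: 0.152
grip_force: 61.5
```

Run:
```python
from h import *
s=manip.read_state();print(s["tcp_pos"],s["eef_rot"],s["contact_force"],s["ft_torque"])
```

```text
[0.5663201  0.20339668 0.15639848] [2.15834525e-04 6.28072850e-01 7.78152629e-01 1.71336760e-03] [-4.75158927  7.07018025  7.82131159] [ 0.56823914  0.77220398 -0.11902634]
```

{"name": "apply_moves", "arguments": {
  "increments": [
    [30,0,0,0.1,0,0,0],
    [60,0,0,0.1,0,0,0],
    [100,0,0,0.1,0,0,0],
    [100,0,0,0.1,0,0,0],
    [100,0,0,0.1,0,0,0],
    [100,0,0,4,0,0,0],
    [100,0,0,9,0,0,0],
    [100,0,0,14,0,0,0]
  ]
}}

```text
time_s: 8.7
tcp_pos: [0.5655, 0.2021, 0.2957]
eef_rot: [-0.0, 0.628, 0.778, -0.0]
contact_force: [1.3, -0.6, 0.5]
grip_width: 1.001
grip_force: 0.0
```

{"name": "apply_moves", "arguments": {
  "increments": [
    [100,0,0,2,0,0,0],
    [100,0,0,2,0,0,0],
    [100,0,0,2,0,0,0],
    [100,0,0,2,0,0,0]
  ]
}}

```text
time_s: 9.1
tcp_pos: [0.5656, 0.2021, 0.3126]
eef_rot: [-0.001, 0.628, 0.778, -0.001]
contact_force: [-0.1, -0.5, 0.4]
grip_width: 1.0
grip_force: 0.0
```

Run:
```python
from h import *
import pickle
s=manip.read_state();print(s["time_s"],s["tcp_pos"],s["eef_rot"],s["contact_force"],s["ft_torque"],s["qpos"])
C={n:cam(n) for n in("wrist","scene")};pickle.dump(C,open("C4.pkl","wb"))
o=np.zeros((600,800,3),np.uint8)
o[:400,:640]=C["wrist"]["img"]
o[400:600,:232]=cv2.resize(C["scene"]["img"][180:280,326:442],(232,200),interpolation=3)
o[400:600,400:]=cv2.resize(C["wrist"]["img"][60:150,230:410],None,fx=2.22,fy=2.22,interpolation=3)[:200,:400] 
save({"img":o},"pics/c4.png")
```

```text
9.1 [0.56564332 0.20212718 0.31263464] [-5.75396893e-04  6.28341756e-01  7.77936688e-01 -9.03608387e-04] [-0.13883623 -0.54815953  0.42565645] [0.02096998 0.00034859 0.0162986 ] [ 3.00758314e-01 -5.40609911e-02  1.48525605e+00 -5.10588468e-05
  1.71253951e+00  8.87953179e-02]
```

View pics/c4.png

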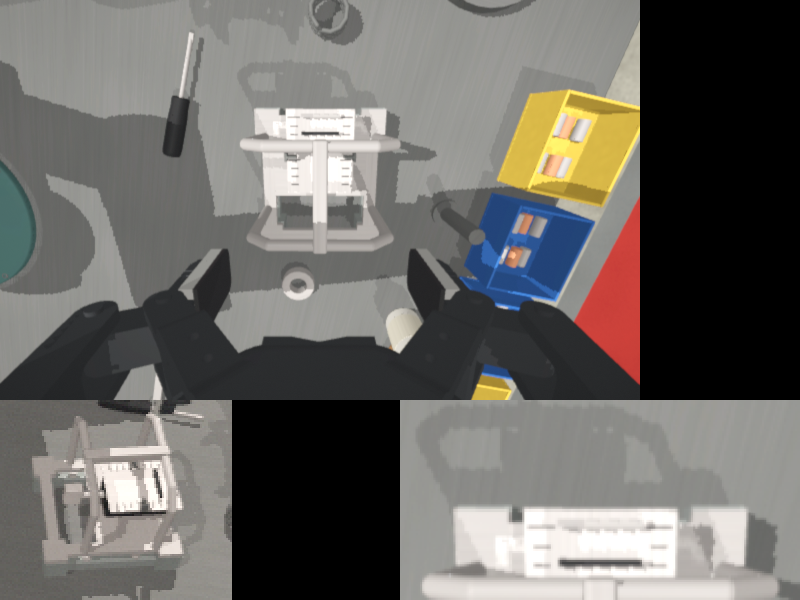

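{"name": "apply_moves", "arguments": {
  "increments": [
    [100,0.5,-3,0,0.1,0.02,0],
    [100,1,-6,0,0.22,0.047,0],
    [100,2,-10,0,0.34,0.073,0],
    [100,2.7,-13,-1,0.46,0.1,0],
    [100,2.7,-13,-4,0.55,0.119,0],
    [100,2.7,-12.6,-8,0.597,0.129,0],
    [100,2.7,-12.2,-10,0.597,0.129,0],
    [100,2.7,-12.2,-11,0.597,0.129,0]
  ]
}}

```text
time_s: 10.0
tcp_pos: [0.592, 0.0801, 0.2011]
eef_rot: [-0.236, 0.6, 0.741, 0.188]
contact_force: [0.5, -0.7, 0.7]
grip_width: 1.003
grip_force: 0.0
```

{"name": "apply_moves", "arguments": {
  "increments": [
    [100,0,0,-2,0,0,0],
    [100,0,0,-3.9,0,0,0],
    [100,0,0,-3.9,0,0,0],
    [100,0,0,-3.9,0,0,0]
  ]
}}

```text
time_s: 10.4
tcp_pos: [0.5929, 0.0804, 0.1655]
eef_rot: [-0.234, 0.599, 0.742, 0.189]
contact_force: [1.0, -1.2, 0.4]
grip_width: 1.001
grip_force: 0.0
```

Run:
```python
from h import *
import pickle
s=manip.read_state();print(s["time_s"],s["tcp_pos"],s["eef_rot"],s["contact_force"],s["qpos"])
w=cam("wrist");pickle.dump(w,open("w5.pkl","wb"))
w4=pickle.load(open("C4.pkl","rb"))["wrist"]
o=np.zeros((600,800,3),np.uint8)
o[:290,:464]=cv2.resize(w["img"],(464,290),interpolation=2)
o[300:600,:800]=cv2.resize(w["img"][60:180,160:480],None,fx=2.5,fy=2.5,interpolation=3)
o[:285,470:]=cv2.resize(w4["img"][100:195,265:375],(330,285),interpolation=3)
save({"img":o},"pics/c5.png")
```

```text
10.4 [0.5929136  0.08039213 0.16549738] [-0.23413818  0.59915743  0.74201481  0.18868945] [ 1.02709569 -1.23608496  0.37847416] [-0.17011156  0.08224613  1.67157947  0.5621129   1.63267066 -0.41756085]
```

View pics/c5.png

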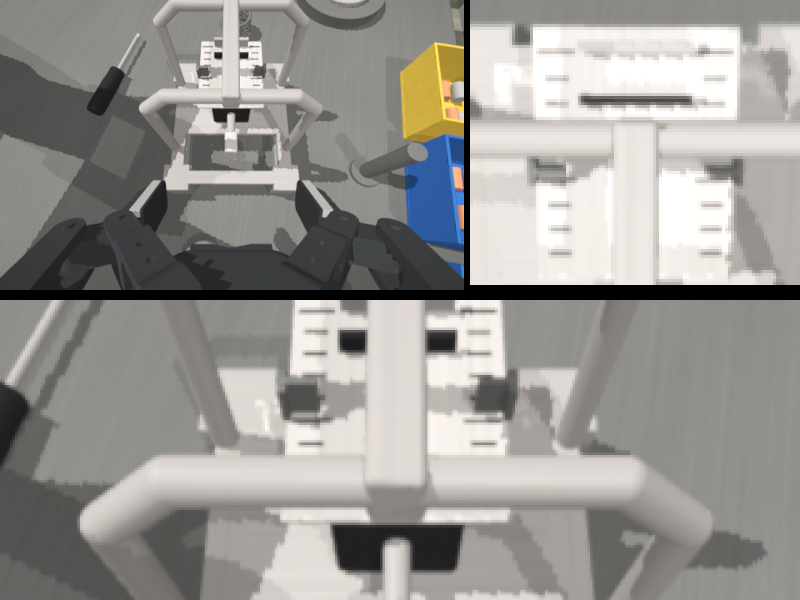

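Run:
```python
from fit import *
import pickle
a=pickle.load(open("C4.pkl","rb"))["wrist"];b=pickle.load(open("w5.pkl","rb"))
cv=lambda l:[(160+x/2.5-.3,60+(y-300)/2.5-.3) for x,y in l]
ci=lambda l:[(265+(x-470)/3-.3,100+y/3-.3) for x,y in l]
o4=(a,[(95,40,94),(95,-40,94),(60,0,174)],ci([(532,25),(738,25),(635,140)]))
o5=(b,[(-5,40,94),(-5,-40,94),(-40,0,174)],cv([(281,521),(508,521),(396,481)]))
for os in([o4],[o5],[o4,o5]):
    p,r=fit(os,[.57,.185,1.783]);print(p.round(4),r.round(1).tolist())
# clip
f=lambda q:np.array([proj(b,pose(p,[(q[0]-q[1],34,94)]))[0,1]-(60+118/2.5-.3),proj(b,pose(p,[(q[0]+q[1],34,94+q[2])]))[0,1]-(60+74/2.5-.3),
 proj(a,pose(p,[(q[0]+q[1],34,94)]))[0,1]-(100+160/3-.3),proj(a,pose(p,[(q[0]-q[1],34,94+q[2])]))[0,1]-(100+183/3-.3)])
q=least_squares(f,[35,3,10]);print("clip",q.x,q.fun)
# ticks & telltale positions by plate-plane back projection
def gx(c,u,v,z):
    P=ray(c,u,v,z/1000)[:2]-p[:2]; return (np.array([[np.cos(p[2]),np.sin(p[2])],[-np.sin(p[2]),np.cos(p[2])]])@P*1000).round(1)
for y in(311,330,353,418,443):print("tick5",y,gx(b,*cv([(312,y)])[0],94))
for y in(52,77,101,198,228,252):print("tick4",y,gx(a,*ci([(555,y)])[0],94))
print("tell4",gx(a,*ci([(590,100)])[0],106),"ptr4",gx(a,*ci([(590,48)])[0],106))
print("tab",pose(p,[(-50,0,81)]))
```

```text
[0.5708 0.1845 1.7825] [[-0.2, 0.4], [0.2, 0.4], [0.0, -0.8]]
[0.5704 0.1845 1.7888] [[-0.5, -0.1], [1.4, -0.6], [-0.2, 0.4]]
[0.5707 0.1845 1.7819] [[-0.3, 0.3], [0.1, 0.4], [-0.1, -0.8], [-0.2, -0.4], [1.7, -0.3], [-0.3, 0.4]]
clip [40.14323623  3.41383671 15.44497323] [ 0.13705328 -0.02314246  0.02628045 -0.14758097]
tick5 311 [85.9 32.6]
tick5 330 [76.7 32.3]
tick5 353 [66.  31.9]
tick5 418 [36.9 30.7]
tick5 443 [26.2 30.3]
tick4 52 [85.4 31. ]
tick4 77 [75.9 31.2]
tick4 101 [66.7 31.4]
tick4 198 [28.2 32.2]
tick4 228 [15.9 32.5]
tick4 252 [ 5.8 32.8]
tell4 [67.8 17. ] ptr4 [86.9 16.8]
tab [[0.58115475 0.13563374 0.081     ]]
```

{"name": "apply_moves", "arguments": {
  "increments": [
    [60,-0.4,1.7,-2.5,0,0,0],
    [60,-0.8,3.4,-5,0,0,0],
    [60,-1.1,5,-7.4,0,0,0],
    [60,-1.3,6,-8.9,0,0,0],
    [60,-1.4,6.6,-9.8,0,0,0],
    [60,-1.4,6.6,-9.8,0,0,0],
    [60,-1.4,6.6,-9.8,0,0,0]
  ]
}}

```text
time_s: 11.15
tcp_pos: [0.5795, 0.1459, 0.0684]
eef_rot: [-0.234, 0.599, 0.742, 0.189]
contact_force: [-0.6, -0.6, 0.5]
grip_width: 0.6
grip_force: 0.0
```

Run:
```python
from h import *
s=manip.read_state();print(s["time_s"],s["tcp_pos"],s["eef_rot"],s["contact_force"])
```

```text
11.15 [0.57952761 0.14592442 0.06840278] [-0.23356136  0.59915899  0.74208658  0.18911665] [-0.56801984 -0.6301084   0.53344704]
```

{"name": "apply_moves", "arguments": {
  "increments": [
    [30,0,0,-0.2,0,0,0],
    [10,0,0,-0.2,0,0,0],
    [0,0,0,-0.2,0,0,0],
    [0,0,0,-0.2,0,0,0],
    [0,0,0,-0.2,0,0,0],
    [0,0,0,-0.2,0,0,0]
  ]
}}

```text
time_s: 11.75
tcp_pos: [0.5792, 0.1459, 0.0659]
eef_rot: [-0.234, 0.599, 0.742, 0.189]
contact_force: [-0.7, -5.0, 5.5]
grip_width: 0.154
grip_force: 58.7
```

Run:
```python
from h import *
s=manip.read_state();print(s["time_s"],s["tcp_pos"],s["eef_rot"],s["contact_force"])
```

```text
11.75 [0.57917897 0.14589029 0.0658612 ] [-0.23366867  0.59926639  0.74202609  0.18888101] [-0.71839439 -4.96006664  5.48920797]
```

{"name": "apply_moves", "arguments": {
  "increments": [
    [0,0.06,-0.3,0,0,0,0],
    [0,0.17,-0.8,0,0,0,0],
    [0,0.3,-1.4,0,0,0,0],
    [0,0.43,-2,0,0,0,0],
    [0,0.56,-2.6,0,0,0,0],
    [0,0.68,-3.2,0,0,0,0],
    [0,0.79,-3.7,0,0,0,0],
    [0,0.84,-3.9,0,0,0,0]
  ]
}}

```text
time_s: 12.55
tcp_pos: [0.5875, 0.1072, 0.0658]
eef_rot: [-0.234, 0.599, 0.742, 0.189]
contact_force: [-1.9, 4.8, 6.6]
grip_width: 0.153
grip_force: 58.5
```

{"name": "apply_moves", "arguments": {
  "increments": [
    [0,0,0,0,0,0,0],
    [0,0,0,0,0,0,0]
  ]
}}

```text
time_s: 12.75
tcp_pos: [0.5875, 0.1074, 0.0658]
eef_rot: [-0.234, 0.599, 0.742, 0.189]
contact_force: [-1.2, 3.8, 6.3]
grip_width: 0.154
grip_force: 58.6
```

Run:
```python
from h import *
import pickle
s=manip.read_state();print(s["time_s"],s["tcp_pos"],s["eef_rot"],s["contact_force"])
w=cam("wrist");pickle.dump(w,open("w6.pkl","wb"))
i=w["img"]
o=np.zeros((600,800,3),np.uint8)
o[:250,:400]=cv2.resize(i,(400,250),interpolation=2)
o[255:600,:]=cv2.resize(i[20:158,160:480],(800,345),interpolation=3)
save({"img":o},"pics/c6.png")
```

```text
12.75 [0.58746878 0.10740526 0.06582699] [-0.23426513  0.59902822  0.74194089  0.18923201] [-1.24975388  3.83484395  6.33614038]
```

View pics/c6.png

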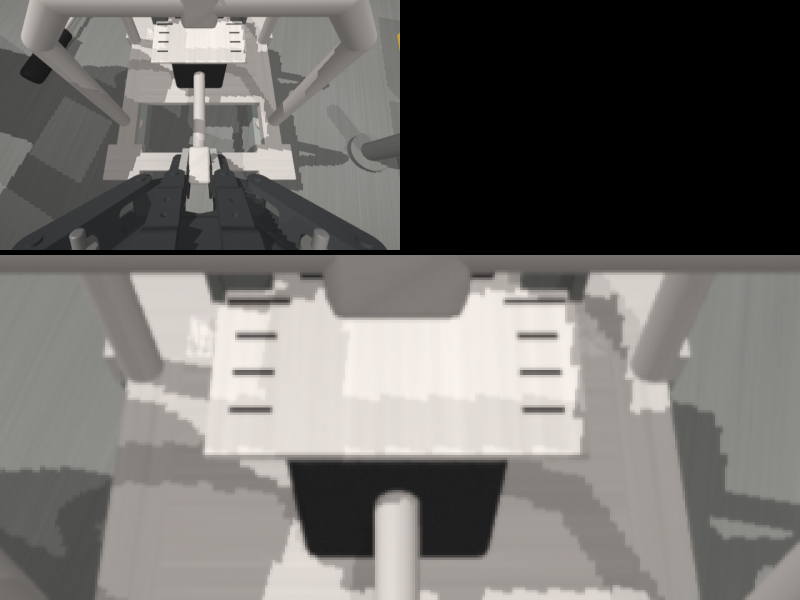

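Run:
```python
from fit import *
import pickle
a=pickle.load(open("C4.pkl","rb"))["wrist"];b=pickle.load(open("w5.pkl","rb"));c=pickle.load(open("w6.pkl","rb"))
p=[.5707,.1845,1.7819]
def gx(c,u,v,z):
    P=ray(c,u,v,z/1000)[:2]-p[:2]; return (np.array([[np.cos(p[2]),np.sin(p[2])],[-np.sin(p[2]),np.cos(p[2])]])@P*1000).round(1)[0]
print("ticks6",[gx(c,260,20+(y-255)/2.5-.3,94) for y in(301,335,372,409,455)])
print("tell6",gx(c,160+310/2.5,20+(278-255)/2.5-.3,94))
print("strip4",gx(a,265+85/3,156.4,94+15.4))
for n,im,u,v0,v1 in(("w4L",a,288,148,166),("w4L2",a,292,148,166),("w4R",a,351,148,166),("w5L",b,279,84,114),("w5R",b,358,84,114)):
    print(n,v0,im["img"][v0:v1,u].mean(1).astype(int).tolist())
print([ (v,gx(a,290,v,94),gx(a,290,v,109)) for v in range(150,164,2)])
print([ (v,gx(b,279,v,94),gx(b,279,v,109)) for v in range(86,112,3)])
```

```text
ticks6 [np.float64(36.3), np.float64(26.5), np.float64(16.3), np.float64(6.4), np.float64(-5.3)]
tell6 43.2
strip4 41.6
w4L 148 [225, 219, 209, 193, 170, 155, 137, 104, 127, 151, 160, 155, 180, 233, 253, 254, 254, 254]
w4L2 148 [225, 219, 209, 194, 174, 164, 143, 106, 128, 153, 163, 145, 147, 201, 240, 254, 254, 254]
w4R 148 [228, 220, 211, 196, 176, 164, 148, 112, 97, 108, 126, 167, 224, 250, 241, 222, 219, 222]
w5L 84 [241, 241, 241, 241, 241, 234, 203, 152, 141, 118, 82, 76, 78, 78, 78, 79, 79, 79, 79, 81, 104, 154, 164, 125, 109, 176, 224, 242, 244, 245]
w5R 84 [244, 244, 244, 244, 244, 239, 209, 140, 100, 88, 81, 80, 79, 79, 78, 77, 77, 77, 77, 79, 107, 164, 183, 150, 126, 209, 241, 244, 244, 244]
[(150, np.float64(47.2), np.float64(48.9)), (152, np.float64(44.9), np.float64(46.6)), (154, np.float64(42.5), np.float64(44.3)), (156, np.float64(40.0), np.float64(42.0)), (158, np.float64(37.6), np.float64(39.7)), (160, np.float64(35.2), np.float64(37.3)), (162, np.float64(32.8), np.float64(35.0))]
[(86, np.float64(60.1), np.float64(47.4)), (89, np.float64(56.7), np.float64(44.2)), (92, np.float64(53.3), np.float64(41.1)), (95, np.float64(50.0), np.float64(37.9)), (98, np.float64(46.6), np.float64(34.8)), (101, np.float64(43.3), np.float64(31.7)), (104, np.float64(40.0), np.float64(28.7)), (107, np.float64(36.8), np.float64(25.6)), (110, np.float64(33.6), np.float64(22.6))]
```

{"name": "apply_moves", "arguments": {
  "increments": [
    [0,0.04,-0.2,0,0,0,0],
    [0,0.09,-0.4,0,0,0,0],
    [0,0.12,-0.55,0,0,0,0],
    [0,0.12,-0.55,0,0,0,0],
    [0,0.12,-0.55,0,0,0,0],
    [0,0.12,-0.55,0,0,0,0],
    [0,0.12,-0.55,0,0,0,0],
    [0,0.12,-0.55,0,0,0,0]
  ]
}}

```text
time_s: 13.6
tcp_pos: [0.5886, 0.102, 0.0658]
eef_rot: [-0.234, 0.599, 0.742, 0.189]
contact_force: [-1.2, 5.4, 6.4]
grip_width: 0.152
grip_force: 58.6
```

Run:
```python
from h import *
import pickle
s=manip.read_state();print(s["time_s"],s["tcp_pos"],s["eef_rot"],s["contact_force"])
d=s["tcp_pos"]-np.array([.5792,.1459,.066]);print(d@[.2095,-.9778,0])
C={n:cam(n) for n in("wrist","scene")};pickle.dump(C,open("C7.pkl","wb"))
i=C["wrist"]["img"]; sc=C["scene"]["img"]
o=np.zeros((600,800,3),np.uint8)
o[:345,:]=cv2.resize(i[0:138,160:480],(800,345),interpolation=3)
o[350:600,:400]=cv2.resize(sc[195:245,350:430],(400,250),interpolation=3)
save({"img":o},"pics/c7.png")
```

```text
13.6 [0.58863683 0.10200628 0.06580965] [-0.23425404  0.59899905  0.74196909  0.18922753] [-1.23673408  5.41344948  6.36777788]
0.044896290804388506
```

View pics/c7.png

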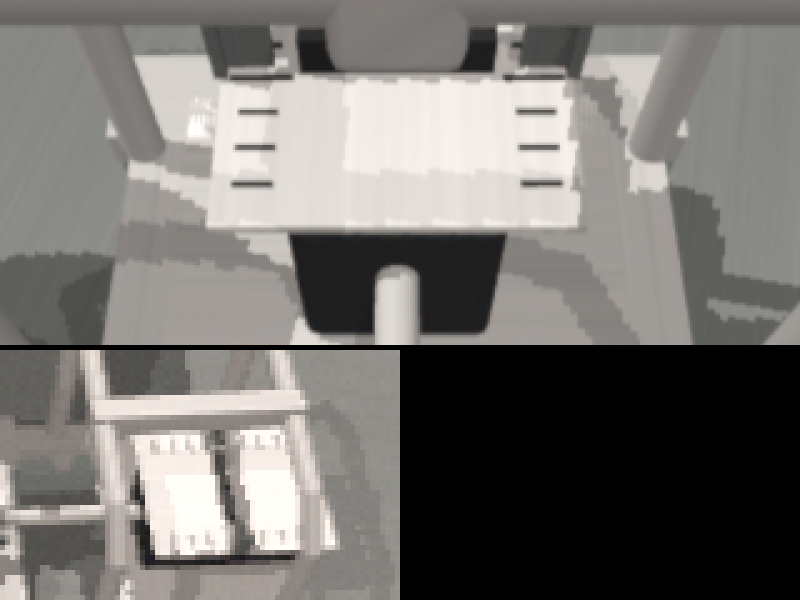

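Run:
```python
from fit import *
import pickle
C=pickle.load(open("C7.pkl","rb"));c=C["wrist"]
p=[.5707,.1845,1.7819]
def gx(c,u,v,z):
    P=ray(c,u,v,z/1000)[:2]-p[:2]; return (np.array([[np.cos(p[2]),np.sin(p[2])],[-np.sin(p[2]),np.cos(p[2])]])@P*1000).round(1)[0]
for u in(246,250,254,262,286,288,354,356,378,384,388,392):print(u,c["img"][10:36,u].mean(1).astype(int).tolist())
print([(v,gx(c,250,v,94),gx(c,250,v,109)) for v in range(10,36,3)])
```

```text
246 [79, 66, 66, 66, 68, 70, 71, 72, 72, 72, 72, 72, 73, 73, 73, 73, 75, 75, 76, 79, 101, 157, 197, 209, 209, 209]
250 [83, 73, 72, 72, 72, 73, 73, 73, 73, 74, 73, 73, 70, 68, 69, 66, 69, 76, 82, 83, 90, 129, 169, 212, 233, 235]
254 [84, 74, 74, 74, 74, 75, 74, 74, 74, 73, 72, 72, 73, 72, 72, 74, 96, 146, 168, 148, 93, 65, 139, 184, 216, 233]
262 [83, 72, 72, 72, 72, 72, 72, 72, 73, 72, 73, 74, 73, 73, 73, 79, 112, 155, 171, 150, 94, 66, 139, 172, 180, 213]
286 [94, 73, 48, 45, 45, 44, 36, 28, 26, 27, 25, 27, 27, 27, 25, 26, 27, 25, 47, 114, 152, 193, 216, 218, 218, 218]
288 [94, 70, 43, 44, 45, 44, 37, 28, 27, 29, 27, 27, 27, 27, 27, 26, 26, 27, 47, 113, 151, 191, 214, 217, 217, 217]
354 [93, 69, 52, 50, 50, 49, 41, 30, 30, 29, 29, 30, 30, 30, 30, 29, 30, 29, 59, 139, 178, 213, 233, 236, 236, 236]
356 [92, 66, 46, 50, 49, 49, 40, 31, 29, 28, 30, 29, 30, 30, 29, 30, 33, 36, 64, 139, 172, 187, 217, 234, 235, 235]
378 [84, 75, 74, 74, 74, 74, 75, 74, 74, 74, 73, 74, 72, 74, 74, 78, 111, 151, 167, 141, 82, 92, 192, 228, 231, 232]
384 [83, 73, 72, 73, 72, 73, 73, 73, 72, 69, 66, 65, 64, 63, 63, 67, 98, 149, 170, 144, 81, 97, 198, 234, 235, 234]
388 [78, 64, 64, 64, 64, 63, 62, 61, 60, 61, 60, 61, 62, 63, 66, 70, 71, 73, 74, 74, 83, 127, 162, 173, 174, 174]
392 [82, 72, 71, 72, 72, 73, 72, 73, 73, 73, 72, 72, 72, 73, 75, 85, 92, 98, 114, 140, 138, 122, 139, 150, 150, 150]
[(10, np.float64(52.3), np.float64(33.2)), (13, np.float64(49.9), np.float64(31.1)), (16, np.float64(47.6), np.float64(29.1)), (19, np.float64(45.2), np.float64(27.0)), (22, np.float64(42.9), np.float64(24.9)), (25, np.float64(40.6), np.float64(22.9)), (28, np.float64(38.3), np.float64(20.9)), (31, np.float64(36.1), np.float64(18.9)), (34, np.float64(33.8), np.float64(16.9))]
```

{"name": "apply_moves", "arguments": {
  "increments": [
    [0,-0.06,0.3,0,0,0,0],
    [0,-0.16,0.75,0,0,0,0],
    [0,-0.27,1.25,0,0,0,0],
    [0,-0.37,1.75,0,0,0,0],
    [0,-0.48,2.25,0,0,0,0],
    [0,-0.59,2.75,0,0,0,0],
    [0,-0.69,3.25,0,0,0,0],
    [0,-0.78,3.65,0,0,0,0]
  ]
}}

```text
time_s: 14.5
tcp_pos: [0.5807, 0.1386, 0.0658]
eef_rot: [-0.234, 0.599, 0.742, 0.189]
contact_force: [-2.3, 2.9, 7.1]
grip_width: 0.154
grip_force: 58.9
```

{"name": "apply_moves", "arguments": {
  "increments": [
    [0,-0.04,0.2,0,0,0,0],
    [0,-0.09,0.4,0,0,0,0],
    [0,-0.13,0.6,0,0,0,0],
    [0,-0.16,0.74,0,0,0,0],
    [0,-0.17,0.8,0,0,0,0],
    [0,-0.17,0.8,0,0,0,0],
    [0,-0.17,0.8,0,0,0,0]
  ]
}}

```text
time_s: 15.2
tcp_pos: [0.5792, 0.1459, 0.0658]
eef_rot: [-0.234, 0.599, 0.742, 0.189]
contact_force: [-2.2, -2.3, 8.4]
grip_width: 0.15
grip_force: 59.5
```

Run:
```python
from h import *
s=manip.read_state();print(s["time_s"],s["tcp_pos"],s["contact_force"])
print((s["tcp_pos"]-np.array([.5792,.1459,.066]))@[.2095,-.9778,0])
```

```text
15.2 [0.57918566 0.14585689 0.06583521] [-2.19714881 -2.25553039  8.37774309]
3.9152217764814096e-05
```

{"name": "apply_moves", "arguments": {
  "increments": [
    [20,0,0,0,0,0,0],
    [40,0,0,0,0,0,0],
    [60,0,0,0,0,0,0],
    [60,0,0,0,0,0,0],
    [60,0,0,0,0,0,0],
    [60,0.2,-1.1,1.6,0,0,0],
    [60,0.7,-3.4,4.9,0,0,0],
    [60,1.4,-6.7,9.8,0,0,0]
  ]
}}

```text
time_s: 16.0
tcp_pos: [0.591, 0.0844, 0.1552]
eef_rot: [-0.235, 0.599, 0.742, 0.188]
contact_force: [0.8, -0.1, -0.1]
grip_width: 0.597
grip_force: 0.0
```

{"name": "apply_moves", "arguments": {
  "increments": [
    [60,0,-1,2,0,0,0],
    [60,0,-2,3,0,0,0],
    [60,0,-2,3,0,0,0],
    [60,0,-2,3,0,0,0]
  ]
}}

```text
time_s: 16.4
tcp_pos: [0.5914, 0.0648, 0.1841]
eef_rot: [-0.235, 0.599, 0.742, 0.188]
contact_force: [0.8, -1.0, -0.1]
grip_width: 0.601
grip_force: 0.0
```

Run:
```python
from h import *
import pickle
s=manip.read_state();print(s["time_s"],s["tcp_pos"],s["contact_force"])
C={n:cam(n) for n in("wrist","top")};pickle.dump(C,open("C8.pkl","wb"))
o=np.zeros((600,800,3),np.uint8)
o[:300]=cv2.resize(C["wrist"]["img"][60:180,160:480],None,fx=2.5,fy=2.5,interpolation=3)
o[300:600,:480]=cv2.resize(C["top"]["img"],(480,300),interpolation=2)
save({"img":o},"pics/c8.png")
```

```text
16.4 [0.59144494 0.06480747 0.18408648] [ 0.83683745 -0.97745499 -0.05589499]
```

View pics/c8.png

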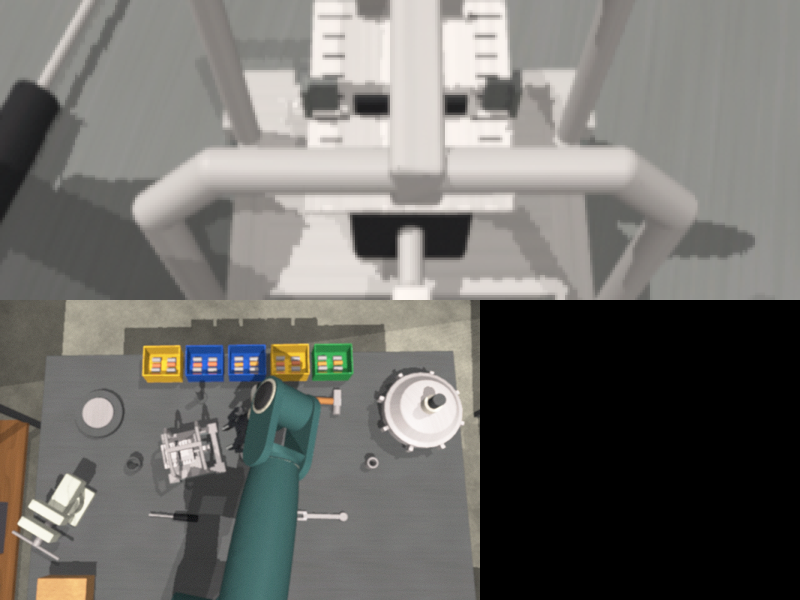

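The telltale stands between the clips, the cage looks seated, and the hand is clear. I'm handing the job in.

```bash
python3 -c "
from cell import manip
print(manip.job_done())"
```

```text
the job is handed in; nothing more can be done
None
```

The gauge is stacked on the base, the slide was pulled about 45 mm to the set mark, held, and eased home; the last picture shows the telltale between the mark's clips, and the job is handed in (no verdict came back).

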